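# Sort the fixturing parts back into their trays

### The job

The measuring job is done and five fixturing parts are left standing on the granite: two V-blocks, two round stand-offs and one step block. Put each one into the open compartment of the tray that has a sample of the same kind fastened on its end, standing upright on its foot on the tray floor beside its fellow, set down rather than dropped. Leave the reference ball on its stand and the black stylus case where they are.

Things in the scene. Friction and masses are not known exactly. Their poses are not given: they have to be found in the camera images.
- vblock_1: First steel V-block, 40 x 40 mm in plan, 50 mm high, 0.4 kg; a V groove 30 mm wide and 15 mm deep runs along its x axis in the top face. Origin: centre of its underside, z up. Its side faces (across y, 40 mm apart) are flat over the full height. Starts upright on the granite, at any yaw.
- vblock_2: Second steel V-block, 40 x 40 mm in plan, 50 mm high, 0.4 kg; a V groove 30 mm wide and 15 mm deep runs along its x axis in the top face. Origin: centre of its underside, z up. Its side faces (across y, 40 mm apart) are flat over the full height. Starts upright on the granite, at any yaw. Same as the first.
- standoff_1: First round steel stand-off: upright cylinder 36 mm in diameter, 42 mm high, with a dark button (18 mm diameter) on top, 50 mm high in all, 0.33 kg. Origin: centre of its underside, z up. Starts upright on the granite.
- standoff_2: Second round steel stand-off: upright cylinder 36 mm in diameter, 42 mm high, with a dark button (18 mm diameter) on top, 50 mm high in all, 0.33 kg. Origin: centre of its underside, z up. Starts upright on the granite. Same as the first.
- step_block: Aluminium step block, 60 mm long (x), 30 mm wide (y), 0.15 kg, three steps going down towards +x: 50 mm high from x = -30 to -5 mm, 33 mm high to x = 13, 17 mm high to x = 30. Origin: centre of its underside, z up. Its long sides (across y, 30 mm apart) are flat; grip it at the tall end, centred at x = -17.5 mm. Starts upright on the granite, at any yaw.
- vblock_tray: Fixed grey tray with a V-block fastened on its end. Origin: centre of the underside of its open compartment, x across, y along the tray (to the robot's left, within 7 deg), z up. Compartment 70 (x) x 140 mm (y) inside; floor 5 mm, rim 16 mm above the granite; walls 5 mm. Fixed sample centred at y = 100 mm, its top 66 mm up. Trays stand beyond the loose parts, in any order.
- standoff_tray: Fixed grey tray with a round stand-off fastened on its end. Origin: centre of the underside of its open compartment, x across, y along the tray (to the robot's left, within 7 deg), z up. Compartment 70 (x) x 140 mm (y) inside; floor 5 mm, rim 16 mm above the granite; walls 5 mm. Fixed sample centred at y = 100 mm, its top 66 mm up. Trays stand beyond the loose parts, in any order.
- step_tray: Fixed grey tray with a step block fastened on its end. Origin: centre of the underside of its open compartment, x across, y along the tray (to the robot's left, within 7 deg), z up. Compartment 70 (x) x 140 mm (y) inside; floor 5 mm, rim 16 mm above the granite; walls 5 mm. Fixed sample centred at y = 100 mm, its top 66 mm up. Trays stand beyond the loose parts, in any order.
- ref_ball: Bystander, loose: a white 25 mm reference ball on a thin post on a dark round foot of 60 mm diameter, 88 mm high in all, at the left end of the row of loose parts. Origin: centre of its underside. Do not disturb.
- stylus_case: Bystander, loose: a closed black case, 70 x 120 x 26 mm high, at the right end of the row of loose parts. Origin: centre of its underside. Do not disturb.

How it is judged:
By the outcome, as a careful person would: the job done as asked, in the order asked, and still so for the second after the job is handed in, with the robot touching nothing.
It also fails if it takes over 115 s, if anything falls off the work surface, if the arm or the gripper's body presses on something with over 40 N, if the wrist force passes 120 N, or if a joint passes its speed limit or range.

### The arm

A 6-joint arm with a two-finger parallel gripper is mounted at the origin on the work surface. World frame = base frame: x ahead of the robot, y to its left, z up, the work surface at z = 0. Lengths are in m, angles in degrees, forces in N, time in s.
With the tool pointing down it reaches from about 0.25 to 0.725 m from the base axis. Payload 9.7 kg.
Tool frame: the origin (TCP) lies on the mounting face of the last link; the fingertips stand 173 mm ahead of it and the grasp point (between the pads) lies 155 mm ahead of it; z points along the fingers, x is the direction in which the jaws open and shut, and the axes are right-handed (so a half turn about z gives the same grasp; the last joint's range is limited). The gripper opens to 85 mm and grips with 20 to 120 N. Pads are 22 mm wide; open, the fingers measure 114 mm over their backs; the gripper's body (76 mm by 85 mm) begins 54 mm behind the grasp point. The pads swing forward as they close: fully open they stand 13 mm farther back than shut.
Start: joints at [75.974, 4.979, 10.078, 95.1, 0, 90], TCP at [0.133, 0.534, 0.405] pointing down, gripper open.
Joint ranges: [-179.16, 179.16], [-48.56, 103.87], [-65.8, 70.77], [-126.05, 130.52], [-82.76, 87.17], [-180, 180]. Speed limits (degrees/s): [127.2, 127.2, 147.25, 180, 180, 180].

### API

Orientations are given as a 3x3 rotation matrix whose columns are the frame's x, y, z axes.
In Python, from plant import bot, eyes gives the robot as it stands.
- The arm moves only by the shell command python3 -m handwheel 'ROWS' [FORCE]. ROWS is text: rows parted by semicolons, each of 7 numbers parted by spaces: the shift along the world's x, y, z in m, then the turn, a rotation vector about the world's x, y, z in rad, then the closure, from 0 (fully open) to 1 (shut). A call has 1 to 5 rows; each row is the pose to reach, as a shift and turn from the pose measured when the call began; what a row does not reach only later rows make up. A row lasts 1/12 s, in which the tool goes at most 41.7 mm and 7.16 degrees, less where a joint would pass 70% of its speed; a pose out of reach is approached as far as the arm can. A call with a gripper value outside its range is refused whole. The fingers move at their own pace and stop on an object; FORCE is the grip in N (left out, the last holds). Time passes only in rows, so rows that repeat a pose let the fingers close. It gives the time, the measured TCP pose, the force and the opening at its end, in the units of the state.
- bot.state(): the state, without advancing time (a new reading comes with each control period).
- eyes.grab_frame(name): name is "side" or "top"; returns a dict with "color" (400x640x3 uint8, red, green, blue), "z_map" (400x640 float32, m along the optical axis (not along the pixel's ray), 0 where there is no reading), "camera_matrix" (3x3 intrinsics, pixels), "k1" (the pictures are not rectified: a ray, as slopes to the right and down, at radius r is drawn at 1 + k1 r^2 times it, then the intrinsics apply), "eye" and "orientation" of the camera in the world. Camera axes: x right, y down, z forward; pixel columns grow to the right and rows downward; lengths in m; the calibration is good to about 2 mm. A picture is of the moment at which its call begins.
- bot.finish_job(): hands the job in, once; it reports no verdict.
The state is a dict: "t": time; "qpos": joint angles; "dq": joint speeds; "tau": joint torques, N m; "position": TCP position; "ee_rot": TCP orientation; "force": force on the tool from outside, world axes, zero at the start; "ft_torque": the same for the moment, N m; "width": opening from 0.0 (shut) to 1.0 (fully open).
Only numpy, scipy, OpenCV 4.12 (cv2) and the standard library are available. Lean on these libraries where they do the work, as an engineer would, in place of code of your own. Each camera call takes 0.05 s, during which the arm holds its last target. There are 200 camera calls.

## Working session

There is one attempt and no reset: what is moved stays moved. The work goes in short steps, Python scripts to look and compute and a shell command to move; the robot and the scene stay as the last step left them, time stands still between calls to the robot, and variables do not carry over. Pictures are saved under pics/ and viewed, about 12 in all and at most 16, crops included, and the job is handed in when it is done.

```bash
ls; mkdir -p pics; cat > h.py <<'E'
import numpy as np, cv2
from plant import bot, eyes
def grab(n):
    f=eyes.grab_frame(n); np.savez(f'{n}.npz',**f); return f
def load(n): return dict(np.load(f'{n}.npz'))
def cloud(f):
    K=f['camera_matrix'];k=float(f['k1']);Z=f['z_map']
    v,u=np.mgrid[:400,:640]
    d=cv2.undistortPoints(np.stack([u.ravel(),v.ravel()],1).astype(float)[:,None],K,np.array([k,0,0,0.]))[:,0]
    P=np.concatenate([d,np.ones((len(d),1))],1)*Z.reshape(-1,1)
    W=P@f['orientation'].T+f['eye']
    W[Z.ravel()==0]=np.nan
    return W.reshape(400,640,3)
E
python3 - <<'E'
from h import *
for n in ('top','side'):
    f=grab(n); cv2.imwrite(f'pics/{n}0.png',f['color'][...,::-1]); print(n,f['camera_matrix'],f['k1'],f['eye'],f['orientation'])
print(bot.state())
E
```

```text
pics
top [[501.91832806   0.         325.73728269]
 [  0.         501.91832806 195.01850928]
 [  0.           0.           1.        ]] -0.10473265043875976 [0.1827313  0.01351103 1.60253897] [[-0.09167631 -0.97272836  0.21306101]
 [-0.99578285  0.09029631 -0.01622032]
 [-0.00346065 -0.21364952 -0.97690425]]
side [[443.74146365   0.         324.75645691]
 [  0.         443.74146365 193.32952886]
 [  0.           0.           1.        ]] -0.025076670879612427 [ 0.49298165 -0.7489112   0.84050892] [[ 0.99925957 -0.0354345   0.01499042]
 [-0.03608995 -0.72820893  0.68440432]
 [-0.01333537 -0.68443857 -0.72894856]]
{'t': 0.1, 'qpos': array([ 7.59719221e+01,  5.00803381e+00,  1.00401266e+01,  9.50997961e+01,
       -6.42357177e-04,  9.00014588e+01]), 'dq': array([ 0.01061889, -0.02162993,  0.23594615, -0.02796124, -0.08858513,
       -0.05418668]), 'tau': array([ 7.18339415e-04, -5.21561730e+01,  4.65652335e+01,  1.59237650e-02,
        1.90369448e-06, -6.94830817e-06]), 'position': array([0.13332082, 0.53360131, 0.40406317]), 'ee_rot': array([[ 2.42421892e-01,  9.70170887e-01, -2.75550905e-04],
       [ 9.70170207e-01, -2.42422049e-01, -1.14912313e-03],
       [-1.18164542e-03,  1.12413246e-05, -9.99999302e-01]]), 'force': array([1.14090795, 0.63698119, 0.58976254]), 'ft_torque': array([-0.0035329 ,  0.01960661, -0.0103519 ]), 'width': 1.0021293055553335}
```

View pics/top0.png

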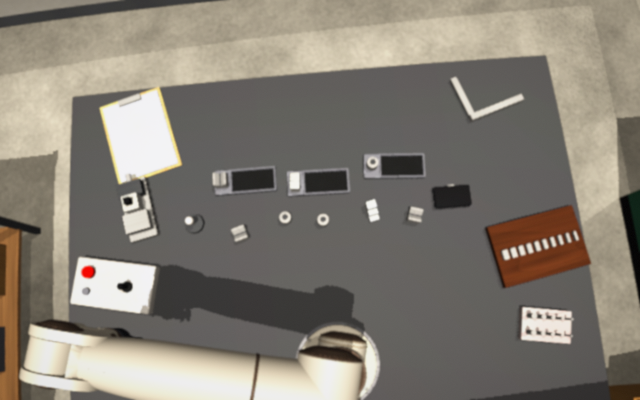

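View pics/side0.png

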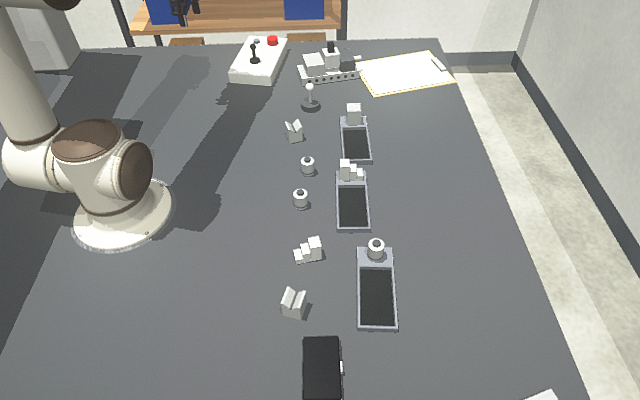

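The top view shows, left to right: the ball (193,221), V-block (239,233), stand-offs (285,217) and (323,219), step block (373,210), V-block (415,214) and case (452,196). The trays, left to right, are V-block (250,180), step (320,181) and stand-off (400,165). The side view agrees. Next I'll make a metric ortho map from the depth.

```bash
cat > ortho.py <<'E'
from h import *
# ortho: col = (0.34 - y)*1000 , row = (0.66-x)*1000 
def ortho(n,col=None):
    f=load(n);W=cloud(f);m=np.isfinite(W[...,2])&(W[...,2]>-.02)&(W[...,2]<.12)
    im=np.zeros((340,780,3),np.uint8)
    p=W[m];c=f['color'][m][:,::-1]
    o=np.argsort(p[:,2]);p=p[o];c=c[o]
    r=((.66-p[:,0])*1000).round().astype(int);q=((.34-p[:,1])*1000).round().astype(int)
    for a,b,k in zip(r,q,c):
        if 2<=a<338 and 2<=b<778: im[a-1:a+1,b-1:b+1]=k
    return im
def clusters(n,lo=.010,hi=.1):
    W=cloud(load(n));m=np.isfinite(W[...,2])&(W[...,2]>lo)&(W[...,2]<hi)&(W[...,0]>.25)&(W[...,0]<.75)&(abs(W[...,1])<.45)
    k,L,s,_=cv2.connectedComponentsWithStats(m.astype(np.uint8))
    for i in range(1,k):
        if s[i,4]<15: continue
        p=W[L==i]
        zt=np.percentile(p[:,2],90); t=p[p[:,2]>zt-.006]
        print(n,'px',s[i,:5],'n',len(p),'mean',p.mean(0).round(4),'min',p.min(0).round(3),'max',p.max(0).round(3),'top mean',t.mean(0).round(4))
E
python3 - <<'E'
from ortho import *
for n in('top','side'):
    cv2.imwrite(f'pics/o_{n}.png',ortho(n)); clusters(n)
    W=cloud(load(n)); g=W[(abs(W[...,0]-.35)<.05)&(abs(W[...,1])<.3)&(abs(W[...,2])<.03)]; print('ground',np.median(g[:,2]),g[:,2].std())
E
```

```text
top px [363 154  63  25 608] n 608 mean [ 0.6067 -0.2099  0.0239] min [ 0.56  -0.347  0.01 ] max [ 0.652 -0.143  0.072] top mean [ 0.6108 -0.1692  0.0602]
top px [213 167  64  29 668] n 668 mean [0.5976 0.2778 0.0292] min [0.555 0.146 0.01 ] max [0.644 0.346 0.077] top mean [0.6009 0.3203 0.0643]
top px [287 169  63  28 610] n 610 mean [0.5722 0.0428 0.0264] min [ 0.531 -0.093  0.01 ] max [0.618 0.109 0.074] top mean [0.5591 0.0844 0.0656]
top px [433 185  30  24 597] n 597 mean [ 0.4855 -0.404   0.0258] min [ 0.451 -0.449  0.011] max [ 0.525 -0.359  0.039] top mean [ 0.4852 -0.4048  0.0282]
top px [365 200  14  21 200] n 200 mean [ 0.4625 -0.1532  0.0353] min [ 0.432 -0.175  0.01 ] max [ 0.493 -0.134  0.058] top mean [ 0.4782 -0.1498  0.0508]
top px [407 206  16  17 205] n 205 mean [ 0.4351 -0.2862  0.0416] min [ 0.41  -0.311  0.011] max [ 0.462 -0.263  0.056] top mean [ 0.4358 -0.2881  0.0496]
top px [279 212  12  12 111] n 111 mean [0.4634 0.1238 0.0402] min [0.448 0.106 0.01 ] max [0.487 0.144 0.058] top mean [0.4642 0.1239 0.0471]
top px [185 214  19  19 283] n 283 mean [0.4734 
[... 1168 characters left out ...]
4  4.760e-02]
side px [293 236  29  27 487] n 487 mean [ 0.4663 -0.1619  0.0327] min [ 0.431 -0.178  0.01 ] max [ 0.495 -0.138  0.055] top mean [ 0.4798 -0.1554  0.0504]
side px [ 357  238   41   93 1380] n 1380 mean [ 0.6101 -0.2225  0.0247] min [ 0.561 -0.35   0.01 ] max [ 0.655 -0.146  0.07 ] top mean [ 0.6139 -0.1764  0.0604]
side px [280 287  27  32 581] n 581 mean [ 0.4347 -0.2953  0.039 ] min [ 0.409 -0.316  0.01 ] max [ 0.46  -0.266  0.054] top mean [ 0.4344 -0.2904  0.0491]
side px [ 302  335   41   48 1762] n 1762 mean [ 0.4871 -0.4076  0.0271] min [ 0.451 -0.45   0.012] max [ 0.526 -0.361  0.032] top mean [ 0.4867 -0.4076  0.0273]
ground 0.0010953347755644494 0.0015711273532108504
```

```bash
cat > fit.py <<'E'
from h import *
from scipy.spatial import cKDTree
from scipy.optimize import least_squares
st=.0015
def G(a,b): return np.arange(a,b+1e-9,st)
def ext(poly,h,axis):   # polygon (s,z) extruded +-h along axis
    p=np.array(poly);P=[]
    for a,b in zip(p,np.roll(p,-1,0)):
        n=max(2,int(np.linalg.norm(b-a)/st)); e=a+(b-a)*np.linspace(0,1,n)[:,None]
        for t in G(-h,h): P.append(np.c_[e,np.full(n,t)])
    s,z=np.meshgrid(G(p[:,0].min(),p[:,0].max()),G(0,p[:,1].max())); q=np.c_[s.ravel(),z.ravel()]
    q=np.array([k for k in q if cv2.pointPolygonTest(p.astype(np.float32),tuple(map(float,k)),False)>=0])
    for t in(-h,h):P.append(np.c_[q,np.full(len(q),t)])
    P=np.concatenate(P); return P[:,[2,0,1]] if axis=='x' else P[:,[0,2,1]]
V=ext([(-.02,0),(.02,0),(.02,.05),(.015,.05),(0,.035),(-.015,.05),(-.02,.05)],.02,'x')
S=ext([(-.03,0),(.03,0),(.03,.017),(.013,.017),(.013,.033),(-.005,.033),(-.005,.05),(-.03,.05)],.015,'y')
def cyl(r,z0,z1):
    a=np.linspace(0,2*np.pi,90,endpoint=False);P=[np.c_[r*np.cos(a),r*np.sin(a),np.full(90,z)] for z in G(z0,z1)]
    P+=[np.c_[k*np.cos(a),k*np.sin(a),np.full(90,z1)] for k in G(0.001,r)]; return np.concatenate(P)
C=np.concatenate([cyl(.018,0,.042),cyl(.009,.042,.05)])
def box(x0,x1,y0,y1,z0,z1):
    P=[]
    X,Y=np.meshgrid(G(x0,x1),G(y0,y1));P.append(np.c_[X.ravel(),Y.ravel(),np.full(X.size,z1)])
    X,Z=np.meshgrid(G(x0,x1),G(z0,z1))
    for y in(y0,y1):P.append(np.c_[X.ravel(),np.full(X.size,y),Z.ravel()])
    Y,Z=np.meshgrid(G(y0,y1),G(z0,z1))
    for x in(x0,x1):P.append(np.c_[np.full(Y.size,x),Y.ravel(),Z.ravel()])
    return np.concatenate(P)
T=np.concatenate([box(-.04,-.035,-.075,.075,0,.016),box(.035,.04,-.075,.075,0,.016),box(-.04,.04,-.075,-.07,0,.016),box(-.04,.04,.07,.075,0,.016)])
def fit(M,c,r,yaws,zlo=.008,zhi=.07,cams=('top','side'),tray=False,pts=None):
    tr=cKDTree(M);out=[]
    P=[]
    for n in cams:
        W=cloud(load(n)).reshape(-1,3);W=W[np.isfinite(W[:,2])&(W[:,2]>zlo)&(W[:,2]<zhi)]
        W=W[np.linalg.norm(W[:,:2]-c,axis=1)<r];P.append(W)
    P=np.concatenate(P)
    def res(v):
        k,s=np.cos(v[2]),np.sin(v[2]);R=np.array([[k,-s,0],[s,k,0],[0,0,1]])
        d,_=tr.query((P-[v[0],v[1],0])@R); return d
    best=min((least_squares(res,[*c,y],loss='cauchy',f_scale=.0015,diff_step=1e-3,x_scale=[.01,.01,.2]) for y in yaws),key=lambda o:o.cost)
    return best.x[:2].round(4),np.degrees(best.x[2]).round(1),'med res mm',(np.median(res(best.x))*1e3).round(2),len(P)
E
python3 - <<'E'
from fit import *
Y4=np.radians([0,45,90,135]);Y8=np.radians(range(0,360,45))
for cams in (('top','side'),('top',),('side',)):
    print(cams)
    for nm,M,c,y in (('v1',V,(.427,.267),Y4),('v2',V,(.435,-.289),Y4),('s1',C,(.465,.121),[0]),('s2',C,(.446,.003),[0]),('step',S,(.464,-.155),Y8)):
        print(nm,*fit(M,np.array(c),.042,y,cams=cams))
    for nm,c in (('vt',(.597,.22)),('stept',(.572,0.)),('sot',(.605,-.27))):
        print(nm,*fit(T,np.array(c),.088,[0],zhi=.02,zlo=.009,cams=cams))
E
```

```text
('top', 'side')
v1 [0.4271 0.2683] 107.1 med res mm 1.44 501
v2 [ 0.4346 -0.2895] 71.2 med res mm 1.08 808
s1 [0.4657 0.1219] 0.7 med res mm 1.37 338
s2 [0.4466 0.0034] -0.8 med res mm 1.25 370
step [ 0.4627 -0.1566] 191.8 med res mm 1.25 707
vt [0.6017 0.2206] 0.1 med res mm 2.4 863
stept [ 0.5752 -0.0098] -1.7 med res mm 3.08 970
sot [ 0.606  -0.2703] -4.8 med res mm 1.85 1325
('top',)
v1 [0.4267 0.2707] 105.8 med res mm 1.8 202
v2 [ 0.4361 -0.2883] 71.4 med res mm 1.51 214
s1 [0.4671 0.1242] 6.5 med res mm 1.43 121
s2 [0.4457 0.0051] 8.5 med res mm 1.64 118
step [ 0.4623 -0.1549] 194.3 med res mm 1.79 206
vt [0.6009 0.223 ] -0.8 med res mm 2.23 436
stept [ 0.5744 -0.0075] -1.3 med res mm 3.11 453
sot [ 0.6057 -0.2669] -4.6 med res mm 2.25 439
('side',)
v1 [0.4269 0.2684] 109.1 med res mm 1.21 299
v2 [ 0.4344 -0.2895] 71.6 med res mm 0.93 594
s1 [0.4653 0.1216] -1.4 med res mm 1.16 217
s2 [0.4469 0.0033] -1.0 med res mm 0.99 252
step [ 0.4619 -0.157 ] 191.8 med res mm 1.06 501
vt [0.6038 0.2194] -0.5 med res mm 2.09 427
stept [ 0.5765 -0.0107] -2.3 med res mm 3.1 517
sot [ 0.6067 -0.2707] -4.8 med res mm 1.6 886
```

View pics/o_side.png

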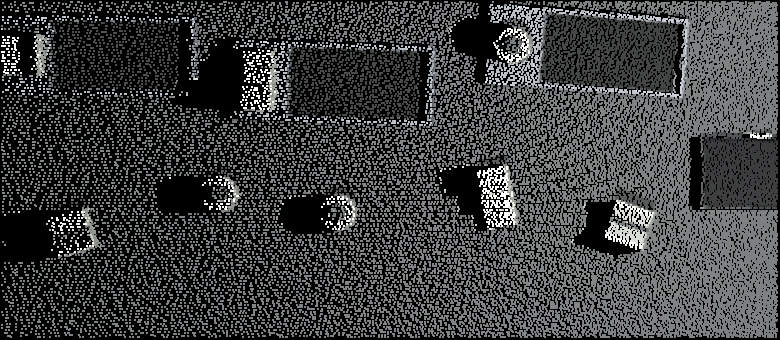

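The fits hold up: the residuals are about 1 mm and the two cameras agree to 2–3 mm. In the ortho picture, the dark floors span roughly cols 47–187, 289–428 and 541–682. I'll refine the trays from the dark floor and compute the first move.

```bash
cat > go.py <<'E'
import sys
from h import *
from scipy.spatial.transform import Rotation as R
# usage: go.py x y z yawdeg -> delta
x,y,z,a=map(float,sys.argv[1:5]); s=bot.state(); a=np.radians(a)
X=np.array([np.cos(a),np.sin(a),0]);Z=np.array([0,0,-1.]);Rt=np.c_[X,np.cross(Z,X),Z]
print('shift',(np.array([x,y,z])-s['position']).round(4),'turn',R.from_matrix(Rt@s['ee_rot'].T).as_rotvec().round(3),'t',s['t'],'q6',s['qpos'][5].round(1),'w',s['width'],'F',s['force'].round(1))
E
python3 - <<'E'
from h import *
for n in('top','side'):
    f=load(n);W=cloud(f);g=f['color'].max(2)
    for nm,c in (('vt',(.602,.2206)),('stept',(.576,-.0148)),('sot',(.606,-.2705))):
        m=(np.linalg.norm((W[...,:2]-c)/[.05,.09],axis=2,ord=np.inf)<1)&(g<48)
        k,L,s,_=cv2.connectedComponentsWithStats(m.astype(np.uint8)); i=1+s[1:,4].argmax()
        p=W[L==i]; r=cv2.minAreaRect((p[:,:2]*1000).astype(np.float32))
        print(n,nm,s[i,4],np.round(r[0],1),np.round(r[1],1),round(r[2],1),'z',np.median(p[:,2]).round(4))
E
python3 go.py .4268 .269 .30 17.5
```

```text
top vt 678 [606.1 222.6] [131.1  60.2] 88.6 z 0.006
top stept 683 [578.5 -16.7] [129.1  60.6] 87.1 z 0.006
top sot 661 [ 609.2 -271.8] [130.5  60.2] 84.9 z 0.0057
shift [ 0.2935 -0.2646 -0.1041] turn [ 1.000e-03 -1.000e-03 -1.021e+00] t 0.1 q6 90.0 w 1.0021293055553335 F [1.1 0.6 0.6]Traceback (most recent call last):
  File "<stdin>", line 6, in <module>
ValueError: attempt to get argmax of an empty sequence
```

```bash
python3 -m handwheel '0.15 -0.133 -0.05 0 0 -0.52 0;0.15 -0.133 -0.05 0 0 -0.52 0;0.15 -0.133 -0.05 0 0 -0.52 0;0.15 -0.133 -0.05 0 0 -0.52 0;0.15 -0.133 -0.05 0 0 -0.52 0' 60
python3 -m handwheel '0.145 -0.132 -0.05 0 0 -0.52 0;0.145 -0.132 -0.05 0 0 -0.52 0;0.145 -0.132 -0.05 0 0 -0.52 0;0.145 -0.132 -0.05 0 0 -0.52 0;0.145 -0.132 -0.05 0 0 -0.52 0'
python3 go.py .4268 .269 .186 17.5
```

```text
t: 0.52
position: [0.2842, 0.399, 0.3532]
ee_rot: [[0.698, 0.717, -0.001], [0.717, -0.698, -0.001], [-0.002, 0.0, -1.0]]
force: [-0.3, 1.3, -0.4]
width: 1.002
t: 0.93
position: [0.4304, 0.265, 0.3024]
ee_rot: [[0.964, 0.268, -0.002], [0.268, -0.964, -0.001], [-0.002, 0.0, -1.0]]
force: [1.6, 1.5, -0.2]
width: 1.0
shift [-0.0036  0.004  -0.1164] turn [ 0.001 -0.002  0.035] t 0.9333 q6 106.1 w 1.0003276739955276 F [ 1.6  1.5 -0.2]
```

```bash
python3 -m handwheel '-0.0036 0.004 -0.03 0 0 0.035 0.2;-0.0036 0.004 -0.06 0 0 0.035 0.2;-0.0036 0.004 -0.09 0 0 0.035 0.2;-0.0036 0.004 -0.116 0 0 0.035 0.2;-0.0036 0.004 -0.116 0 0 0.035 0.2'
python3 -m handwheel '0 0 0 0 0 0 0.7;0 0 0 0 0 0 0.8;0 0 0 0 0 0 0.8;0 0 0 0 0 0 0.8;0 0 0 0 0 0 0.8' 60
python3 -m handwheel '0 0 0 0 0 0 0.8;0 0 0 0 0 0 0.8;0 0 0 0 0 0 0.8'
python3 - <<'E'
from h import *
print(bot.state()['width'])
f=grab('side');cv2.imwrite('pics/g1.png',cv2.resize(f['color'][60:200,200:420,::-1],None,fx=3,fy=3,interpolation=2))
E
```

```text
t: 1.35
position: [0.4252, 0.2678, 0.1809]
ee_rot: [[0.954, 0.301, -0.009], [0.301, -0.954, -0.005], [-0.01, 0.002, -1.0]]
force: [0.0, 0.3, -0.4]
width: 0.803
t: 1.77
position: [0.4255, 0.2681, 0.1824]
ee_rot: [[0.954, 0.301, -0.007], [0.301, -0.954, -0.004], [-0.008, 0.002, -1.0]]
force: [-1.2, -0.6, 4.9]
width: 0.464
t: 2.02
position: [0.4255, 0.2681, 0.1825]
ee_rot: [[0.954, 0.301, -0.007], [0.301, -0.954, -0.004], [-0.008, 0.002, -1.0]]
force: [0.0, -0.4, -0.6]
width: 0.465
0.4646025599515471
```

View pics/g1.png

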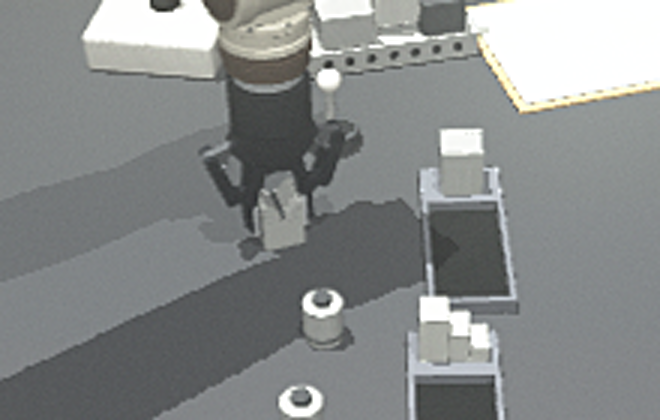

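The side view shows V-block 1 upright between the fingers (crop 282,220), and the opening is 39.5 mm as it should be. Lifting and carrying it to the tray.

```bash
python3 -m handwheel '0 0 0.025 0 0 0 0.8;0 0 0.06 0 0 0 0.8;0.02 0 0.09 0 0 0 0.8;0.05 0 0.095 0 0 -0.1 0.8;0.08 -0.005 0.095 0 0 -0.2 0.8'
python3 -m handwheel '0.03 0 0 0 0 -0.1 0.8;0.06 0 0 0 0 -0.11 0.8;0.085 0 0 0 0 -0.12 0.8;0.1 0 0 0 0 -0.12 0.8;0.1 0 0 0 0 -0.12 0.8'
python3 go.py .6046 .2585 .189 -1
```

```text
t: 2.48
position: [0.5066, 0.2639, 0.2806]
ee_rot: [[0.995, 0.103, -0.004], [0.103, -0.995, -0.0], [-0.004, -0.0, -1.0]]
force: [-0.2, 0.4, -4.4]
width: 0.46
t: 2.9
position: [0.6089, 0.2634, 0.2789]
ee_rot: [[1.0, -0.018, -0.004], [-0.018, -1.0, -0.0], [-0.004, 0.001, -1.0]]
force: [1.0, 0.2, -4.0]
width: 0.463
shift [-0.0043 -0.0049 -0.0899] turn [ 0.    -0.004  0.001] t 2.9 q6 114.4 w 0.4634722643378592 F [ 1.   0.2 -4. ]
```

```bash
python3 -m handwheel '-0.0043 -0.005 -0.03 0 0 0 0.8;-0.0043 -0.005 -0.06 0 0 0 0.8;-0.0043 -0.005 -0.08 0 0 0 0.8;-0.0043 -0.005 -0.086 0 0 0 0.8;-0.0043 -0.005 -0.086 0 0 0 0.8'
python3 -m handwheel '0 0 -0.001 0 0 0 0.8;0 0 -0.002 0 0 0 0.8;0 0 -0.002 0 0 0 0.8'
python3 go.py .6046 .2585 .1875 -1
```

```text
t: 3.32
position: [0.6035, 0.2582, 0.1906]
ee_rot: [[1.0, -0.018, -0.009], [-0.018, -1.0, -0.002], [-0.009, 0.002, -1.0]]
force: [0.7, -0.0, -4.3]
width: 0.459
t: 3.57
position: [0.6038, 0.2584, 0.19]
ee_rot: [[1.0, -0.018, -0.007], [-0.018, -1.0, -0.001], [-0.007, 0.001, -1.0]]
force: [-0.5, 0.1, -3.8]
width: 0.465
shift [ 0.0008  0.0001 -0.0025] turn [ 0.001 -0.007  0.001] t 3.5667 q6 114.2 w 0.465253976571256 F [-0.5  0.1 -3.8]
```

```bash
for i in 1; do python3 -m handwheel '0 0 -0.0015 0 0 0 0.8;0 0 -0.0015 0 0 0 0.8;0 0 -0.0015 0 0 0 0.8' | grep -E 'pos|force'; done
python3 -m handwheel '0 0 -0.0015 0 0 0 0.8;0 0 -0.0015 0 0 0 0.8;0 0 -0.0015 0 0 0 0.8' | grep -E 'pos|force'
python3 -m handwheel '0 0 -0.001 0 0 0 0.8;0 0 -0.001 0 0 0 0.8;0 0 -0.001 0 0 0 0.8' | grep -E 'pos|force'
```

```text
position: [0.6039, 0.2585, 0.1892]
force: [-0.8, -0.7, -4.7]
position: [0.6039, 0.2585, 0.1876]
force: [-0.2, -0.4, -3.6]
position: [0.6039, 0.2585, 0.1875]
force: [-3.9, -1.6, 4.1]
```

Contact came at z = 0.1875, exactly as predicted. Releasing and heading for V-block 2.

```bash
python3 -m handwheel '0 0 0 0 0 0 0.4;0 0 0 0 0 0 0.3;0 0 0 0 0 0 0.25;0 0 0 0 0 0 0.2'
python3 -m handwheel '0 0 0.02 0 0 0 0.2;0 0 0.05 0 0 0 0.2;0 0 0.085 0 0 0 0.2;-0.03 -0.03 0.1 0 0 0 0.1;-0.05 -0.06 0.11 0 0 0 0' | tail -5
python3 - <<'E'
from h import *
f=grab('side');cv2.imwrite('pics/p1.png',cv2.resize(f['color'][60:200,260:480,::-1],None,fx=3,fy=3,interpolation=2))
E
python3 go.py .4348 -.2895 .30 -18.6
```

```text
t: 4.65
position: [0.604, 0.2586, 0.1875]
ee_rot: [[1.0, -0.018, -0.005], [-0.018, -1.0, -0.001], [-0.005, 0.001, -1.0]]
force: [-0.3, 0.6, 0.2]
width: 0.799
t: 5.07
position: [0.5543, 0.1994, 0.2992]
ee_rot: [[1.0, -0.016, -0.003], [-0.016, -1.0, 0.001], [-0.003, -0.0, -1.0]]
force: [-0.3, -0.8, 0.3]
width: 0.998
shift [-0.116  -0.4839 -0.0013] turn [ 0.001 -0.004 -0.306] t 5.1167 q6 110.5 w 1.0006123601870436 F [ 5.7 -0.6  3.8]
```

View pics/p1.png

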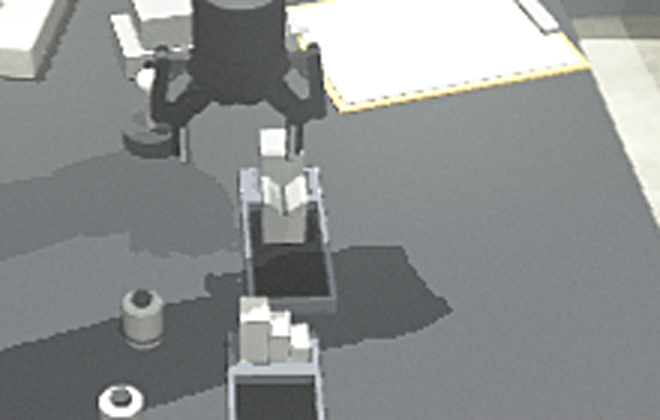

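V-block 1 stands upright in the V-block tray (crop 284,215), next to the sample. Going to V-block 2.

```bash
python3 -m handwheel '-0.04 -0.2 0 0 0 -0.1 0;-0.04 -0.2 0 0 0 -0.1 0;-0.04 -0.2 0 0 0 -0.1 0;-0.04 -0.2 0 0 0 -0.1 0;-0.04 -0.2 0 0 0 -0.1 0' |tail -5
python3 -m handwheel '-0.04 -0.2 0 0 0 -0.1 0;-0.04 -0.2 0 0 0 -0.1 0;-0.04 -0.2 0 0 0 -0.1 0;-0.04 -0.2 0 0 0 -0.1 0;-0.04 -0.2 0 0 0 -0.1 0' |tail -5
python3 -m handwheel '-0.036 -0.084 0 0 0 -0.1 0;-0.036 -0.084 0 0 0 -0.1 0;-0.036 -0.084 0 0 0 -0.1 0;-0.036 -0.084 0 0 0 -0.1 0' |tail -5
python3 go.py .4348 -.2895 .186 -18.6
```

```text
t: 5.53
position: [0.5101, -0.0069, 0.3014]
ee_rot: [[0.993, -0.118, -0.003], [-0.118, -0.993, -0.001], [-0.003, 0.002, -1.0]]
force: [0.8, -0.6, -0.2]
width: 1.0
t: 5.95
position: [0.4691, -0.209, 0.3016]
ee_rot: [[0.976, -0.217, -0.003], [-0.217, -0.976, -0.001], [-0.002, 0.002, -1.0]]
force: [1.1, 0.4, 0.1]
width: 1.002
t: 6.28
position: [0.4319, -0.2954, 0.3015]
ee_rot: [[0.949, -0.317, -0.003], [-0.317, -0.949, -0.001], [-0.002, 0.002, -1.0]]
force: [0.0, -0.8, 0.1]
width: 1.001
shift [ 0.0029  0.0059 -0.1155] turn [ 0.001 -0.003 -0.002] t 6.2833 q6 74.1 w 1.0012279773372348 F [ 0.  -0.8  0.1]
```

```bash
python3 -m handwheel '0.003 0.006 -0.03 0 0 0 0.2;0.003 0.006 -0.06 0 0 0 0.2;0.003 0.006 -0.09 0 0 0 0.2;0.003 0.006 -0.114 0 0 0 0.2;0.003 0.006 -0.114 0 0 0 0.2' | tail -5
python3 -m handwheel '0 0 0 0 0 0 0.7;0 0 0 0 0 0 0.8;0 0 0 0 0 0 0.8;0 0 0 0 0 0 0.8;0 0 0 0 0 0 0.8' 60
python3 -m handwheel '0 0 0 0 0 0 0.8;0 0 0 0 0 0 0.8;0 0 0 0 0 0 0.8'
python3 -m handwheel '0 0 0.025 0 0 0 0.8;0 0 0.06 0 0 0 0.8;0 0.02 0.09 0 0 0 0.8;0.02 0.05 0.1 0 0 0 0.8;0.04 0.08 0.1 0 0 0 0.8'
python3 go.py .6034 .1865 .278 -1
```

```text
t: 6.7
position: [0.4339, -0.2873, 0.1826]
ee_rot: [[0.949, -0.315, -0.009], [-0.315, -0.949, 0.003], [-0.01, 0.0, -1.0]]
force: [-0.6, 1.0, 0.1]
width: 0.802
t: 7.12
position: [0.4345, -0.2874, 0.1842]
ee_rot: [[0.949, -0.315, -0.007], [-0.315, -0.949, 0.002], [-0.007, 0.0, -1.0]]
force: [1.0, 2.9, 6.7]
width: 0.463
t: 7.37
position: [0.4344, -0.2874, 0.1843]
ee_rot: [[0.949, -0.315, -0.007], [-0.315, -0.949, 0.002], [-0.007, 0.0, -1.0]]
force: [0.4, 0.1, -0.5]
width: 0.457
t: 7.78
position: [0.4747, -0.2075, 0.2878]
ee_rot: [[0.948, -0.318, -0.002], [-0.318, -0.948, -0.0], [-0.002, 0.001, -1.0]]
force: [1.8, 0.0, -4.3]
width: 0.465
shift [ 0.1287  0.394  -0.0098] turn [ 0.001 -0.002  0.306] t 7.7833 q6 85.0 w 0.46489217014452905 F [ 1.8  0.  -4.3]
```

```bash
python3 -m handwheel '0.065 0.19 0 0 0 0.15 0.8;0.065 0.19 0 0 0 0.15 0.8;0.065 0.19 0 0 0 0.15 0.8;0.065 0.19 0 0 0 0.15 0.8;0.065 0.19 0 0 0 0.15 0.8' |grep pos
python3 -m handwheel '0.064 0.2 0 0 0 0.15 0.8;0.064 0.2 0 0 0 0.15 0.8;0.064 0.2 0 0 0 0.15 0.8;0.064 0.2 0 0 0 0.15 0.8;0.064 0.2 0 0 0 0.15 0.8' |grep pos
python3 -m handwheel '0 0 0 0 0 0 0.8;0 0 0 0 0 0 0.8' |grep pos
python3 go.py .6034 .1865 .1933 -1
```

```text
position: [0.54, -0.015, 0.2875]
position: [0.6029, 0.1831, 0.2868]
position: [0.6029, 0.1854, 0.2852]
shift [ 0.0005  0.0011 -0.0919] turn [ 0.002 -0.006  0.003] t 8.7833 q6 108.2 w 0.46042873279156005 F [-1.2 -0.2 -4.2]
```

```bash
python3 -m handwheel '0 0.001 -0.03 0 0 0 0.8;0 0.001 -0.06 0 0 0 0.8;0 0.001 -0.08 0 0 0 0.8;0 0.001 -0.09 0 0 0 0.8;0 0.001 -0.09 0 0 0 0.8' |grep -E 'pos|force'
python3 -m handwheel '0 0 0 0 0 0 0.8;0 0 -0.001 0 0 0 0.8;0 0 -0.001 0 0 0 0.8;0 0 -0.001 0 0 0 0.8' |grep -E 'pos|force'
python3 -m handwheel '0 0 -0.001 0 0 0 0.8;0 0 -0.0015 0 0 0 0.8;0 0 -0.0015 0 0 0 0.8' |grep -E 'pos|force'
```

```text
position: [0.602, 0.1851, 0.1923]
force: [-1.0, -0.8, -3.5]
position: [0.6024, 0.185, 0.1928]
force: [0.5, 1.0, -4.3]
position: [0.6025, 0.1851, 0.1916]
force: [0.3, 0.2, -4.8]
```

```bash
python3 -m handwheel '0 0 -0.0015 0 0 0 0.8;0 0 -0.0015 0 0 0 0.8;0 0 -0.0015 0 0 0 0.8' |grep -E 'pos|force'
python3 -m handwheel '0 0 -0.001 0 0 0 0.8;0 0 -0.001 0 0 0 0.8;0 0 -0.001 0 0 0 0.8' |grep -E 'pos|force'
```

```text
position: [0.6024, 0.1851, 0.19]
force: [0.3, -0.3, -4.4]
position: [0.6025, 0.1851, 0.1893]
force: [-1.3, -0.7, 0.6]
```

Contact at 0.1893, again as predicted. Releasing, then to stand-off 1.

```bash
python3 -m handwheel '0 0 -0.0003 0 0 0 0.4;0 0 -0.0003 0 0 0 0.3;0 0 -0.0003 0 0 0 0.25;0 0 -0.0003 0 0 0 0.2' |grep -E 'pos|force'
python3 -m handwheel '0 0 0.02 0 0 0 0.2;0 0 0.05 0 0 0 0.2;0 0 0.085 0 0 0 0.2;-0.03 -0.03 0.1 0 0 0 0.1;-0.06 -0.05 0.1 0 0 0 0' | tail -5
python3 - <<'E'
from fit import *
f=grab('side');f2=grab('top')
for nm,M,c in (('s1',C,(.465,.121)),('s2',C,(.446,.003))):
  for cams in (('side',),('top',)): print(nm,*fit(M,np.array(c),.03,[0],cams=cams))
print(*fit(S,np.array([.462,-.156]),.04,np.radians([190]),cams=('side',)))
a=f['color'][60:200,260:480,::-1];b=f2['color'][150:260,200:440,::-1]
cv2.imwrite('pics/p2.png',np.vstack([cv2.resize(a,(480,300)),cv2.resize(b,(480,220))]))
E
python3 go.py .4655 .122 .29 0
```

```text
position: [0.6026, 0.1852, 0.1892]
force: [-0.3, -0.5, 0.7]
t: 11.03
position: [0.5438, 0.1352, 0.2927]
ee_rot: [[1.0, -0.02, -0.002], [-0.02, -1.0, -0.002], [-0.002, 0.002, -1.0]]
force: [0.2, -0.4, 1.2]
width: 0.997
s1 [0.4657 0.122 ] -3.0 med res mm 1.02 215
s1 [0.465 0.121] 0.0 med res mm nan 0
s2 [0.4473 0.0034] -0.9 med res mm 1.03 252
s2 [0.4457 0.0052] 9.2 med res mm 1.46 118
[ 0.4622 -0.157 ] 192.0 med res mm 1.06 506
shift [-0.0737 -0.011   0.0003] turn [ 0.004 -0.009  0.023] t 11.1333 q6 105.2 w 0.9995656782081838 F [ 0.6  0.3 -0.2]
  return _methods._mean(a, axis=axis, dtype=dtype,
  ret = ret.dtype.type(ret / rcount)
```

View pics/p2.png

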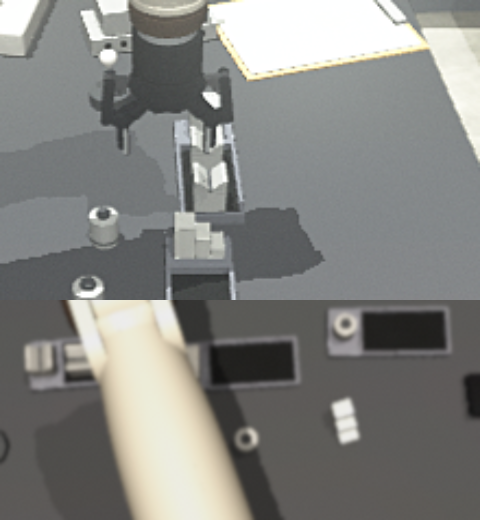

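Both V-blocks stand upright in their tray: the upper half of the picture shows V-block 2 at (210,185) with V-block 1 behind it. Now stand-off 1.

```bash
python3 -m handwheel '-0.035 -0.011 0 0 0 0.02 0;-0.074 -0.011 0 0 0 0.02 0;-0.077 -0.012 -0.02 0 0 0.02 0.1;-0.077 -0.012 -0.05 0 0 0.02 0.2;-0.077 -0.012 -0.075 0 0 0.02 0.2' |tail -5
python3 go.py .4655 .122 .186 0
```

```text
t: 11.55
position: [0.4619, 0.1211, 0.2143]
ee_rot: [[1.0, -0.002, -0.007], [-0.003, -1.0, -0.003], [-0.007, 0.003, -1.0]]
force: [-0.6, -0.6, -1.4]
width: 0.8
shift [ 0.0036  0.0009 -0.0283] turn [ 0.003 -0.007  0.002] t 11.55 q6 104.8 w 0.8001119251968134 F [-0.6 -0.6 -1.4]
```

```bash
python3 -m handwheel '0.0036 0.001 -0.015 0 0 0 0.2;0.0036 0.001 -0.032 0 0 0 0.2;0.0036 0.001 -0.032 0 0 0 0.2' | tail -5
python3 -m handwheel '0 0 0 0 0 0 0.7;0 0 0 0 0 0 0.8;0 0 0 0 0 0 0.8;0 0 0 0 0 0 0.8;0 0 0 0 0 0 0.8' 60 | grep -E 'pos|wid'
python3 -m handwheel '0 0 0 0 0 0 0.8;0 0 0 0 0 0 0.8;0 0 0 0 0 0 0.8'
python3 -m handwheel '0 0 0.025 0 0 0 0.8;0 0 0.06 0 0 0 0.8;0 -0.02 0.09 0 0 0 0.8;0.0 -0.05 0.1 0 0 0 0.8;0.0 -0.08 0.1 0 0 0 0.8'
python3 go.py .61 -.235 .28 -5
```

```text
t: 11.8
position: [0.4646, 0.1219, 0.1792]
ee_rot: [[1.0, -0.002, -0.011], [-0.002, -1.0, -0.004], [-0.011, 0.004, -1.0]]
force: [-1.0, -1.1, -0.3]
width: 0.799
position: [0.4654, 0.1221, 0.1808]
width: 0.411
t: 12.47
position: [0.4653, 0.1221, 0.1809]
ee_rot: [[1.0, -0.002, -0.008], [-0.002, -1.0, -0.004], [-0.008, 0.004, -1.0]]
force: [0.1, 0.3, 0.9]
width: 0.406
t: 12.88
position: [0.4657, 0.0417, 0.2838]
ee_rot: [[1.0, -0.0, -0.004], [-0.0, -1.0, -0.003], [-0.004, 0.003, -1.0]]
force: [0.5, -0.4, -4.1]
width: 0.404
shift [ 0.1443 -0.2767 -0.0038] turn [ 0.003 -0.004 -0.087] t 12.8833 q6 95.2 w 0.4040216668134742 F [ 0.5 -0.4 -4.1]
```

```bash
python3 -m handwheel '0.08 -0.16 0 0 0 -0.05 0.8;0.08 -0.16 0 0 0 -0.05 0.8;0.08 -0.16 0 0 0 -0.05 0.8;0.08 -0.16 0 0 0 -0.05 0.8;0.08 -0.16 0 0 0 -0.05 0.8' |grep pos
python3 -m handwheel '0.064 -0.117 0 0 0 -0.04 0.8;0.064 -0.117 0 0 0 -0.04 0.8;0.064 -0.117 0 0 0 -0.04 0.8;0.064 -0.117 0 0 0 -0.04 0.8;0.064 -0.117 0 0 0 -0.04 0.8' |grep pos
python3 go.py .61 -.235 .189 -5
```

```text
position: [0.5469, -0.1225, 0.2828]
position: [0.6116, -0.2425, 0.2806]
shift [-0.0016  0.0075 -0.0916] turn [ 0.004 -0.007  0.009] t 13.7167 q6 74.0 w 0.40852818185167533 F [ 0.1  1.  -4.2]
```

```bash
python3 -m handwheel '-0.001 0.0075 -0.03 0 0 0 0.8;-0.001 0.0075 -0.06 0 0 0 0.8;-0.001 0.0075 -0.08 0 0 0 0.8;-0.001 0.0075 -0.089 0 0 0 0.8;-0.001 0.0075 -0.089 0 0 0 0.8' |grep -E 'pos|force'
python3 -m handwheel '0 0 0 0 0 0 0.8;0 0 -0.001 0 0 0 0.8;0 0 -0.001 0 0 0 0.8;0 0 -0.001 0 0 0 0.8' |grep -E 'pos|force'
python3 go.py .61 -.235 .1859 -5
```

```text
position: [0.6096, -0.234, 0.1886]
force: [-1.1, 1.3, -3.4]
position: [0.6099, -0.2341, 0.1891]
force: [-0.6, -0.2, -4.4]
shift [ 0.0001 -0.0009 -0.0032] turn [ 0.002 -0.01   0.009] t 14.4667 q6 74.6 w 0.40972954102506076 F [-0.6 -0.2 -4.4]
```

```bash
python3 -m handwheel '0 0 -0.001 0 0 0 0.8;0 0 -0.002 0 0 0 0.8;0 0 -0.002 0 0 0 0.8' |grep -E 'pos|force'
python3 -m handwheel '0 0 -0.001 0 0 0 0.8;0 0 -0.001 0 0 0 0.8;0 0 -0.001 0 0 0 0.8' |grep -E 'pos|force'
```

```text
position: [0.61, -0.2342, 0.1873]
force: [0.3, -0.6, -2.9]
position: [0.6099, -0.2342, 0.1862]
force: [-0.5, 0.1, -3.6]
```

```bash
python3 -m handwheel '0 0 -0.001 0 0 0 0.8;0 0 -0.001 0 0 0 0.8;0 0 -0.001 0 0 0 0.8' |grep -E 'pos|force'
```

```text
position: [0.6099, -0.2342, 0.186]
force: [-2.6, 0.4, 2.9]
```

Contact at 0.186. Releasing, then to stand-off 2 at (0.4468, 0.0037).

```bash
python3 -m handwheel '0 0 0 0 0 0 0.4;0 0 0 0 0 0 0.3;0 0 0 0 0 0 0.25;0 0 0 0 0 0 0.2' |grep -E 'pos|force'
python3 -m handwheel '0 0 0.02 0 0 0 0.2;0 0 0.05 0 0 0 0.2;0 0 0.085 0 0 0 0.2;-0.03 0.02 0.1 0 0 0.02 0.1;-0.05 0.055 0.1 0 0 0.04 0' | tail -5
python3 -m handwheel '-0.07 0.12 0 0 0 0.03 0;-0.07 0.12 0 0 0 0.03 0;-0.07 0.12 0 0 0 0.03 0;-0.07 0.12 0 0 0 0.03 0;-0.07 0.12 0 0 0 0.03 0' | tail -5
python3 go.py .4468 .0037 .186 0
```

```text
position: [0.61, -0.2342, 0.1859]
force: [0.5, 0.6, -0.7]
t: 15.97
position: [0.5603, -0.1811, 0.2899]
ee_rot: [[0.998, -0.058, -0.004], [-0.058, -0.998, -0.005], [-0.003, 0.006, -1.0]]
force: [-0.6, 1.3, 0.6]
width: 0.994
t: 16.38
position: [0.4891, -0.0589, 0.2906]
ee_rot: [[1.0, -0.025, -0.002], [-0.025, -1.0, -0.005], [-0.002, 0.005, -1.0]]
force: [-0.1, -0.7, 0.3]
width: 0.997
shift [-0.0423  0.0626 -0.1046] turn [ 0.005 -0.002  0.025] t 16.3833 q6 84.6 w 0.9967098160437581 F [-0.1 -0.7  0.3]
```

```bash
python3 -m handwheel '-0.02 0.03 0 0 0 0.02 0;-0.043 0.062 0 0 0 0.02 0;-0.043 0.062 -0.02 0 0 0.02 0.1;-0.043 0.062 -0.05 0 0 0.02 0.2;-0.043 0.062 -0.075 0 0 0.02 0.2' |tail -5
python3 go.py .4468 .0037 .186 0
```

```text
t: 16.8
position: [0.4466, 0.003, 0.2149]
ee_rot: [[1.0, -0.004, -0.0], [-0.004, -1.0, -0.006], [-0.0, 0.006, -1.0]]
force: [-0.7, 0.4, -0.4]
width: 0.801
shift [ 0.0002  0.0007 -0.0289] turn [ 0.006 -0.     0.004] t 16.8 q6 90.7 w 0.8006976974679226 F [-0.7  0.4 -0.4]
```

```bash
python3 -m handwheel '0 0 -0.015 0 0 0 0.2;0 0 -0.031 0 0 0 0.2;0 0 -0.032 0 0 0 0.2' | grep -E 'pos|forc'
python3 -m handwheel '0 0 0 0 0 0 0.7;0 0 0 0 0 0 0.8;0 0 0 0 0 0 0.8;0 0 0 0 0 0 0.8;0 0 0 0 0 0 0.8' 60 | grep -E 'pos|wid'
python3 -m handwheel '0 0 0 0 0 0 0.8;0 0 0 0 0 0 0.8;0 0 0 0 0 0 0.8'
python3 -m handwheel '0 0 0.025 0 0 0 0.8;0 0 0.06 0 0 0 0.8;0 -0.02 0.09 0 0 0 0.8;0.0 -0.05 0.1 0 0 0 0.8;0.0 -0.08 0.1 0 0 0 0.8'
python3 go.py .604 -.307 .28 -5
```

```text
position: [0.4461, 0.0025, 0.1801]
force: [-0.6, 0.7, -0.9]
position: [0.4469, 0.0023, 0.1814]
width: 0.403
t: 17.72
position: [0.4467, 0.0023, 0.1814]
ee_rot: [[1.0, -0.005, -0.002], [-0.005, -1.0, -0.006], [-0.002, 0.006, -1.0]]
force: [0.1, -0.7, 0.5]
width: 0.407
t: 18.13
position: [0.4472, -0.0782, 0.2845]
ee_rot: [[1.0, -0.003, 0.003], [-0.003, -1.0, -0.007], [0.003, 0.007, -1.0]]
force: [1.6, 0.0, -3.4]
width: 0.407
shift [ 0.1568 -0.2288 -0.0045] turn [ 0.007  0.002 -0.085] t 18.1333 q6 80.3 w 0.4067298326141675 F [ 1.6  0.  -3.4]
```

```bash
python3 -m handwheel '0.08 -0.12 0 0.004 0 -0.05 0.8;0.08 -0.12 0 0.004 0 -0.05 0.8;0.08 -0.12 0 0.004 0 -0.05 0.8;0.08 -0.12 0 0.004 0 -0.05 0.8' |grep pos
python3 go.py .604 -.307 .28 -5
```

```text
position: [0.5285, -0.2015, 0.2834]
shift [ 0.0755 -0.1055 -0.0034] turn [ 0.004  0.002 -0.033] t 18.4667 q6 72.3 w 0.4021545386311817 F [-1.3  0.3 -3.8]
```

```bash
python3 -m handwheel '0.0755 -0.105 0 0.004 0 -0.03 0.8;0.0755 -0.105 0 0.004 0 -0.03 0.8;0.0755 -0.105 0 0.004 0 -0.03 0.8;0.0755 -0.105 0 0.004 0 -0.03 0.8;0.0755 -0.105 0 0.004 0 -0.03 0.8' |grep pos
python3 go.py .604 -.307 .189 -5
```

```text
position: [0.6048, -0.3088, 0.2803]
shift [-0.0008  0.0018 -0.0913] turn [-0.002 -0.001 -0.001] t 18.8833 q6 67.9 w 0.4053152954211815 F [-0.1  0.1 -3. ]
```

```bash
python3 -m handwheel '-0.001 0.002 -0.03 0 0 0 0.8;-0.001 0.002 -0.06 0 0 0 0.8;-0.001 0.002 -0.08 0 0 0 0.8;-0.001 0.002 -0.089 0 0 0 0.8;-0.001 0.002 -0.089 0 0 0 0.8' |grep -E 'pos|force'
python3 -m handwheel '0 0 0 0 0 0 0.8;0 0 -0.001 0 0 0 0.8;0 0 -0.001 0 0 0 0.8;0 0 -0.001 0 0 0 0.8' |grep -E 'pos|force'
python3 -m handwheel '0 0 -0.0005 0 0 0 0.8;0 0 -0.001 0 0 0 0.8;0 0 -0.001 0 0 0 0.8' |grep -E 'pos|force'
```

```text
position: [0.6029, -0.3056, 0.1891]
force: [-1.2, -0.5, -3.2]
position: [0.6032, -0.3057, 0.1895]
force: [0.1, 0.5, -3.1]
position: [0.6033, -0.3058, 0.1888]
force: [-0.4, -0.4, -3.7]
```

```bash
python3 -m handwheel '0 0 -0.001 0 0 0 0.8;0 0 -0.0015 0 0 0 0.8;0 0 -0.0015 0 0 0 0.8' |grep -E 'pos|force'
python3 -m handwheel '0 0 -0.001 0 0 0 0.8;0 0 -0.001 0 0 0 0.8;0 0 -0.001 0 0 0 0.8' |grep -E 'pos|force'
```

```text
position: [0.6032, -0.3058, 0.187]
force: [0.7, 0.7, -2.7]
position: [0.6032, -0.3057, 0.1866]
force: [-1.3, 0.4, 3.2]
```

```bash
python3 -m handwheel '0 0 0 0 0 0 0.4;0 0 0 0 0 0 0.3;0 0 0 0 0 0 0.25;0 0 0 0 0 0 0.2' |grep -E 'pos|force'
python3 -m handwheel '0 0 0.02 0 0 0 0.2;0 0 0.05 0 0 0 0.2;0 0 0.085 0 0 0 0.2;-0.03 0.03 0.1 0 0 -0.1 0.1;-0.05 0.055 0.1 0 0 -0.2 0' | tail -5
python3 -m handwheel '-0.07 0.1 0 0 0 -0.55 0;-0.07 0.1 0 0 0 -0.55 0;-0.07 0.1 0 0 0 -0.55 0;-0.07 0.1 0 0 0 -0.55 0;-0.07 0.1 0 0 0 -0.55 0' | tail -5
python3 go.py .4791 -.1534 .186 -78
```

```text
position: [0.6033, -0.3058, 0.1867]
force: [0.3, -0.6, 0.3]
t: 21.13
position: [0.554, -0.2515, 0.2903]
ee_rot: [[0.958, -0.287, 0.003], [-0.287, -0.958, 0.001], [0.003, -0.002, -1.0]]
force: [0.8, 0.6, 0.9]
width: 0.994
t: 21.55
position: [0.4829, -0.15, 0.2911]
ee_rot: [[0.662, -0.749, 0.005], [-0.749, -0.662, -0.002], [0.004, -0.003, -1.0]]
force: [-0.4, -0.8, -0.2]
width: 0.999
shift [-0.0038 -0.0034 -0.1051] turn [ 0.003  0.004 -0.515] t 21.55 q6 121.3 w 0.9990644160032458 F [-0.4 -0.8 -0.2]
```

```bash
python3 -m handwheel '-0.004 -0.003 0 0 0.004 -0.515 0;-0.004 -0.003 0 0 0.004 -0.515 0;-0.004 -0.003 0 0 0.004 -0.515 0.1;-0.004 -0.003 -0.03 0 0.004 -0.515 0.2;-0.004 -0.003 -0.06 0 0.004 -0.515 0.2' |tail -5
python3 - <<'E'
from fit import *
f=grab('side');
cv2.imwrite('pics/p3.png',cv2.resize(f['color'][180:340,240:440,::-1],None,fx=3,fy=3,interpolation=2))
E
python3 go.py .4791 -.1534 .186 -78
```

```text
t: 21.97
position: [0.4796, -0.1532, 0.2321]
ee_rot: [[0.2, -0.98, 0.004], [-0.98, -0.2, -0.004], [0.005, -0.003, -1.0]]
force: [-0.2, 1.4, -0.5]
width: 0.802
shift [ 0.0013 -0.0008 -0.0388] turn [ 0.001 -0.005  0.004] t 22.0167 q6 150.6 w 0.7994315908516642 F [-1.6  1.3 -6.2]
```

View pics/p3.png

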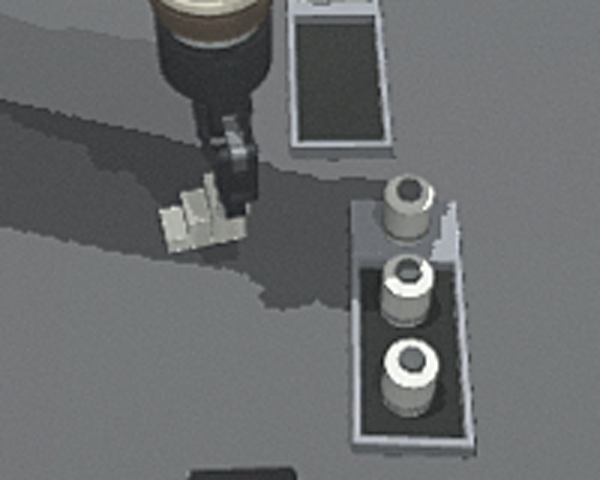

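Both stand-offs stand upright in their tray (crop 405,290 and 410,375), and the fingers straddle the step block's tall end (235,190).

```bash
python3 -m handwheel '0 0 -0.02 0 -0.004 0.004 0.2;0 0 -0.042 0 -0.004 0.004 0.2;0 0 -0.042 0 -0.004 0.004 0.2' | grep -E 'pos|forc'
python3 -m handwheel '0 0 0 0 0 0 0.7;0 0 0 0 0 0 0.85;0 0 0 0 0 0 0.85;0 0 0 0 0 0 0.85;0 0 0 0 0 0 0.85' 50 | grep -E 'pos|wid'
python3 -m handwheel '0 0 0 0 0 0 0.85;0 0 0 0 0 0 0.85;0 0 0 0 0 0 0.85'
python3 -m handwheel '0 0 0.025 0 0 0 0.85;0 0 0.06 0 0 0.05 0.85;0 0 0.09 0 0 0.15 0.85;0.0 0.02 0.1 0 0 0.27 0.85;0.0 0.04 0.1 0 0 0.4 0.85'
python3 go.py .578 .0015 .28 -2.5
```

```text
position: [0.4764, -0.1522, 0.1795]
force: [-0.9, 0.9, -0.6]
position: [0.477, -0.1524, 0.1813]
width: 0.348
t: 22.93
position: [0.4771, -0.1524, 0.1815]
ee_rot: [[0.209, -0.978, -0.004], [-0.978, -0.209, -0.0], [-0.001, 0.004, -1.0]]
force: [0.1, 0.0, -1.9]
width: 0.345
t: 23.35
position: [0.4776, -0.1127, 0.2849]
ee_rot: [[0.572, -0.82, 0.001], [-0.82, -0.572, -0.003], [0.003, 0.001, -1.0]]
force: [0.1, 0.3, -1.3]
width: 0.346
shift [ 0.1004  0.1142 -0.0049] turn [0.002 0.002 0.918] t 23.35 q6 131.8 w 0.345783080193842 F [ 0.1  0.3 -1.3]
```

Gripped at 29.4 mm as expected. Contact is predicted at z = 0.1865.

```bash
python3 -m handwheel '0.06 0.07 0 0 0 0.55 0.85;0.06 0.07 0 0 0 0.55 0.85;0.06 0.07 0 0 0 0.55 0.85;0.06 0.07 0 0 0 0.55 0.85;0.06 0.07 0 0 0 0.55 0.85' |grep pos
python3 -m handwheel '0.04 0.044 0 0.002 0.002 0.37 0.85;0.04 0.044 0 0.002 0.002 0.37 0.85;0.04 0.044 0 0.002 0.002 0.37 0.85;0.04 0.044 0 0.002 0.002 0.37 0.85;0.04 0.044 0 0.002 0.002 0.37 0.85' |grep pos
python3 go.py .578 .0015 .1895 -2.5
```

```text
position: [0.5381, -0.0416, 0.2843]
position: [0.5779, 0.0025, 0.2839]
shift [ 0.0001 -0.001  -0.0944] turn [-0.    -0.001 -0.008] t 24.1833 q6 92.3 w 0.3461768149101107 F [-0.1 -0.3 -1.4]
```

```bash
python3 -m handwheel '0 0 -0.03 0 0 0 0.85;0 0 -0.06 0 0 0 0.85;0 0 -0.08 0 0 0 0.85;0 0 -0.092 0 0 0 0.85;0 0 -0.092 0 0 0 0.85' |grep -E 'pos|force'
python3 -m handwheel '0 0 0 0 0 0 0.85;0 0 -0.001 0 0 0 0.85;0 0 -0.001 0 0 0 0.85;0 0 -0.001 0 0 0 0.85' |grep -E 'pos|force'
python3 -m handwheel '0 0 -0.0005 0 0 0 0.85;0 0 -0.001 0 0 0 0.85;0 0 -0.001 0 0 0 0.85' |grep -E 'pos|force'
python3 go.py .578 .0015 .1865 -2.5
```

```text
position: [0.5767, 0.002, 0.1892]
force: [-0.6, 0.4, -2.2]
position: [0.5771, 0.0019, 0.1895]
force: [-0.1, 0.5, -1.8]
position: [0.5773, 0.0019, 0.1888]
force: [-0.9, -0.3, -1.4]
shift [ 0.0007 -0.0004 -0.0023] turn [-0.    -0.003 -0.004] t 25.1833 q6 92.5 w 0.34411202977461297 F [-0.9 -0.3 -1.4]
```

```bash
python3 -m handwheel '0 0 -0.001 0 0 0 0.85;0 0 -0.0015 0 0 0 0.85;0 0 -0.0015 0 0 0 0.85' |grep -E 'pos|force'
python3 -m handwheel '0 0 -0.001 0 0 0 0.85;0 0 -0.001 0 0 0 0.85;0 0 -0.001 0 0 0 0.85' |grep -E 'pos|force'
```

```text
position: [0.5772, 0.002, 0.1871]
force: [0.2, -0.5, -3.0]
position: [0.5773, 0.002, 0.1865]
force: [-2.3, 0.8, 3.3]
```

Contact at 0.1865. Releasing, retreating clear and checking everything.

```bash
python3 -m handwheel '0 0 0 0 0 0 0.5;0 0 0 0 0 0 0.4;0 0 0 0 0 0 0.3;0 0 0 0 0 0 0.25' |grep -E 'pos|force'
python3 -m handwheel '0 0 0.02 0 0 0 0.2;0 0 0.05 0 0 0 0.2;0 0 0.085 0 0 0 0.2;-0.04 0 0.12 0 0 0 0.1;-0.08 0 0.14 0 0 0 0' | grep -E 'pos|force'
python3 -m handwheel '-0.19 0 0.03 0 0 0 0;-0.19 0 0.03 0 0 0 0;-0.19 0 0.03 0 0 0 0;-0.19 0 0.03 0 0 0 0;-0.19 0 0.03 0 0 0 0' | grep -E 'pos|force'
python3 - <<'E'
from fit import *
f=grab('side');f2=grab('top')
cv2.imwrite('pics/end.png',cv2.resize(f['color'][60:340,270:450,::-1],(540,600),interpolation=2))
cv2.imwrite('pics/endtop.png',cv2.resize(f2['color'][140:250,170:490,::-1],(800,275),interpolation=2))
sh=np.array([0,0,.005])
for nm,M,c,y in (('v1',V,(.604,.2585),[np.pi/2]),('v2',V,(.6025,.185),[np.pi/2]),('s1',C,(.61,-.234),[0]),('s2',C,(.6033,-.3058),[0]),('step',S,(.577,-.0155),[np.radians(267)])):
    print(nm,*fit(M+sh,np.array(c),.03,y,zlo=.022,cams=('side',)))
from ortho import clusters
clusters('side',.02)
E
```

```text
position: [0.5772, 0.002, 0.1864]
force: [0.8, 0.3, 0.4]
position: [0.5101, 0.002, 0.3212]
force: [0.1, 0.6, 1.6]
position: [0.317, 0.002, 0.3518]
force: [-0.7, 0.1, 1.3]
v1 [0.6027 0.2586] 89.7 med res mm 1.46 241
v2 [0.6   0.182] 86.6 med res mm 1.4 261
s1 [ 0.6074 -0.2341] -5.7 med res mm 0.89 300
s2 [ 0.6022 -0.3035] 3.3 med res mm 0.91 321
step [ 0.576  -0.0116] 269.1 med res mm 1.42 311
side px [301  83  19  26 210] n 210 mean [0.4763 0.4131 0.041 ] min [0.449 0.387 0.02 ] max [0.506 0.444 0.09 ] top mean [0.4768 0.4131 0.0841]
side px [346 103  18  53 772] n 772 mean [0.6016 0.2422 0.0477] min [0.58  0.157 0.02 ] max [0.624 0.343 0.072] top mean [0.604  0.3074 0.0634]
side px [339 159  25  22 400] n 400 mean [0.5753 0.0743 0.0455] min [0.549 0.062 0.021] max [0.614 0.099 0.072] top mean [0.5624 0.0792 0.0664]
side px [346 184  13  28 345] n 345 mean [ 0.5751 -0.0144  0.0401] min [ 0.559 -0.043  0.02 ] max [0.591 0.018 0.06 ] top mean [0.5756 0.003  0.0558]
side px [367 238  18  25 336] n 336 mean [ 0.6131 -0.1803  0.0499] min [ 0.597 -0.193  0.02 ] max [ 0.632 -0.155  0.07 ] top mean [ 0.614  -0.1755  0.064 ]
side px [367 265  17  21 307] n 307 mean [ 0.606  -0.2409  0.0438] min [ 0.59  -0.254  0.02 ] max [ 0.625 -0.217  0.059] top mean [ 0.6077 -0.2365  0.0535]
side px [367 294  19  22 334] n 334 mean [ 0.6006 -0.3097  0.0441] min [ 0.584 -0.322  0.021] max [ 0.619 -0.287  0.059] top mean [ 0.6015 -0.3058  0.054 ]
side px [ 302  335   41   48 1747] n 1747 mean [ 0.4867 -0.4077  0.0272] min [ 0.452 -0.45   0.02 ] max [ 0.526 -0.361  0.032] top mean [ 0.4866 -0.4077  0.0273]
```

View pics/end.png

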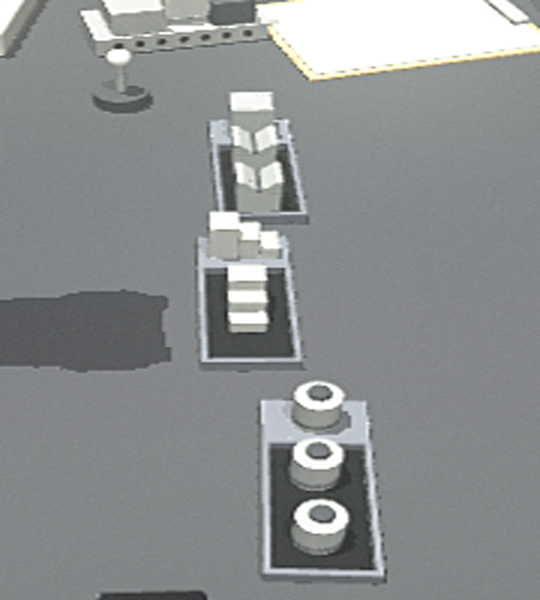

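View pics/endtop.png

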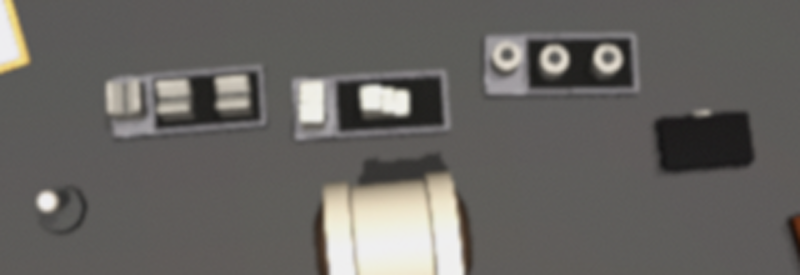

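Both views show all five parts upright inside the right compartments, with tops about 55 mm up. In the side crop the V-blocks are at (257,140) and (258,185), the step block at (248,300), and the stand-offs at (318,462) and (320,525). The ball and case have not moved. Handing in.

```bash
python3 -c "
from plant import bot
print(bot.state()['t'],bot.state()['width'],bot.finish_job())"
```

```text
the job is handed in; nothing more can be done
26.95 0.9986955372395131 None
```

All five parts are in their matching trays, and I handed the job in at t = 26.95 s of the 115 s allowed. I placed V-blocks 1 and 2, then stand-offs 1 and 2, then the step block. Each was lowered in steps of 2 mm or less until the wrist force showed it resting on the tray floor, then released.

- **Last pictures:** both cameras show every part upright inside its compartment beside its sample. The tops I measured were about 55 mm up for the step block and both stand-offs. The arm was drawn back, open and touching nothing.
- **Bystanders:** the reference ball and the stylus case measured within about 3 mm of where they started, which is camera noise, and I saw no contact with either.
- **Forces:** the readings I took stayed within about 7 N; I read the force only at the end of each move, so peaks in between were not seen.
- **Disagreement:** the final depth fits differ from where the gripper released the parts by up to about 4 mm. That is roughly the camera calibration error, and the parts stand well clear of the walls and of each other.

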